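Demould resin plaques, rack them by thickness and mark the batch

ROBOT

A 7-joint arm with a two-finger parallel gripper is mounted at the origin on a cart in front of the work surface, level with it; the furniture and walls round the work are solid. World frame = base frame: x ahead of the robot, y to its left, z up, the work surface at z = 0. Lengths are in m, angles in degrees, forces in N, time in s.
With the tool pointing down it reaches from about 0.425 to 1.025 m from the base axis. Payload 9.4 kg.
Tool frame: the origin (TCP) lies at the very end of the fingers, on their centre line; the grasp point (between the pads) lies 19 mm behind it (pinch_z is the distance from the TCP to the grasp point, in m); z points along the fingers, y is the line along which they close (so a half turn about z gives the same grasp; the last joint's range is limited). The gripper opens to 85 mm and grips with 20 to 120 N. Pads are 22 mm wide; open, the fingers measure 114 mm over their backs; the gripper's body (76 mm by 85 mm) begins 54 mm behind the grasp point. The pads swing forward as they close: fully open they stand 13 mm farther back than shut.
Start: joints at [-70.629, 34.337, -0.143, 91.639, 0.103, 54.024, -4.572], TCP at [0.292, 0.664, 0.231] pointing down, gripper open.
Joint ranges: [-147.43, 147.43], [-19.82, 112.94], [-74.19, 73.91], [6.32, 146.72], [-59.91, 239.91], [6.04, 106.73], [-150.56, 150.56]. Speed limits (degrees/s): [127.2, 127.2, 172.46, 172.46, 180, 180, 180].

INTERFACE

Orientations are given as [roll, pitch, yaw] about the fixed x, y, z axes, in that order (R = Rz(yaw) Ry(pitch) Rx(roll)).
In Python, from plant import * gives the robot as it stands. The module is installed in compiled form; this text tells all that it offers.
- The arm moves only by the tool servo_tool, never from a script. Its argument "moves" is a list of rows, each a list of 3 entries, a list of its own where there are three numbers: the turn, a rotation vector about the tool's x, y, z normalised to -1 to 1, where 1 is 0.08 rad, then the shift along the tool's x, y, z normalised to -1 to 1, where 1 is 0.03 m, then the gripper command: -1 is fully open, 1 is shut, values between are in proportion. A call has 1 to 8 rows; each row shifts and turns the commanded pose from where the row before left it, along the tool's axes as they then stand; what a row does not reach is not made up. A row lasts 1/10 s, in which the tool goes at most 50 mm and 8.59 degrees, less where a joint would pass 70% of its speed; a pose out of reach is approached as far as the arm can. A call with a number of a shift or a turn outside -1 to 1 is refused whole. A call with a gripper value outside its range is refused whole. The fingers move at their own pace and stop on an object; "grip_force" is the grip in N (left out, the last holds). Time passes only in rows, so rows that do not move let the fingers close. It gives the time, the measured TCP pose, the force, the opening and the grip force at its end, in the units of the state.
- observe(): the state, without advancing time (a new reading comes with each control period).
- camera(name): name is "scene" or "top" or "wrist"; returns (picture, depth): 400x640x3 uint8, blue, green, red; 400x640 float32, m along the optical axis (not along the pixel's ray), 0 where there is no reading.
- get_calibration(name): a dict with "vfov" (degrees; the focal length in pixels is half the picture's height over the tangent of half this angle, whatever the lens; pixels are square), "cx", "cy" (the principal point, pixels), "eye" and "orientation" of the camera in the world. Camera axes: x right, y up, looking along -z (the intrinsics and any distortion apply to the point x, -y, -z); pixel columns grow to the right and rows downward; lengths in m; the calibration is good to about 2 mm. A picture is of the moment at which its call begins: read the wrist's pose just before it. get_calibration takes no time and is no camera call; for the wrist camera it gives the pose at the moment of the call.
- job_done(): hands the job in; it is judged then, once.
The state is a dict: "time_s": time; "joint_positions": joint angles; "dq": joint speeds; "joint_efforts": joint torques, N m; "position": TCP position; "orientation": TCP orientation; "contact_force": force on the tool from outside, world axes, zero at the start; "torque": the same for the moment, N m; "grip_width": finger opening in m; "grip_force": force on a finger pad.
Only numpy, scipy, OpenCV 4.12 (cv2) and the standard library are available. Lean on these libraries where they do the work, as an engineer would, in place of code of your own. Each camera call takes 0.05 s, during which the arm holds its last target. There are 200 camera calls.

TASK

Lift every cured plaque out of the silicone moulds and slide it on edge, fully home, into a slot of the curing rack whose width matches its thickness (8, 13 or 18 mm). Once all are racked, mark the batch: first stand the red-lidded jar just beyond the rack's left end, in line with the middle of that end, leaving a gap of about 3 cm; last lay the timer flat and square to the rack just beyond its right end, likewise in line and with a gap of about 3 cm. Leave the blue-lidded jar, the amber bottle and the brown stopper where they are.

Things in the scene. Friction and masses are not known exactly. Their poses are not given: they have to be found in the camera images.
- plaque_8a_centre (a point): centre of a yellow cast resin plaque, an upright flat plate 8 mm thick (its y axis), 40 mm long (its x axis) and 65 mm high (z up), about 40 g; it starts standing on its lower edge in a cavity of the silicone mould for its thickness, its upper 30 mm proud of the mould. May be absent
- plaque_8b_centre (a point): centre of a yellow cast resin plaque, an upright flat plate 8 mm thick (its y axis), 40 mm long (its x axis) and 65 mm high (z up), about 40 g; it starts standing on its lower edge in a cavity of the silicone mould for its thickness, its upper 30 mm proud of the mould. May be absent
- plaque_13a_centre (a point): centre of a green cast resin plaque, an upright flat plate 13 mm thick (its y axis), 40 mm long (its x axis) and 65 mm high (z up), about 52 g; it starts standing on its lower edge in a cavity of the silicone mould for its thickness, its upper 30 mm proud of the mould. May be absent
- plaque_13b_centre (a point): centre of a green cast resin plaque, an upright flat plate 13 mm thick (its y axis), 40 mm long (its x axis) and 65 mm high (z up), about 52 g; it starts standing on its lower edge in a cavity of the silicone mould for its thickness, its upper 30 mm proud of the mould. May be absent
- plaque_18a_centre (a point): centre of a blue cast resin plaque, an upright flat plate 18 mm thick (its y axis), 40 mm long (its x axis) and 65 mm high (z up), about 65 g; it starts standing on its lower edge in a cavity of the silicone mould for its thickness, its upper 30 mm proud of the mould. May be absent
- plaque_18b_centre (a point): centre of a blue cast resin plaque, an upright flat plate 18 mm thick (its y axis), 40 mm long (its x axis) and 65 mm high (z up), about 65 g; it starts standing on its lower edge in a cavity of the silicone mould for its thickness, its upper 30 mm proud of the mould. May be absent
- slot_13a (a point): middle of the floor of a rack slot for 13 mm plaques: 15 mm wide between its two fins (its y axis), 46 mm long between low end stops (its x axis), 35 mm deep, open at the top (z up), the mouth flared; a plaque that stands home has its centre 32.5 mm above this point and stands 30 mm proud of the fins. Axes as the rack's; either slot of the right width will do, and the plaque may be turned end for end
- slot_8a (a point): middle of the floor of a rack slot for 8 mm plaques: 10 mm wide between its two fins (its y axis), 46 mm long between low end stops (its x axis), 35 mm deep, open at the top (z up), the mouth flared; a plaque that stands home has its centre 32.5 mm above this point and stands 30 mm proud of the fins. Axes as the rack's; either slot of the right width will do, and the plaque may be turned end for end
- slot_18a (a point): middle of the floor of a rack slot for 18 mm plaques: 20 mm wide between its two fins (its y axis), 46 mm long between low end stops (its x axis), 35 mm deep, open at the top (z up), the mouth flared; a plaque that stands home has its centre 32.5 mm above this point and stands 30 mm proud of the fins. Axes as the rack's; either slot of the right width will do, and the plaque may be turned end for end
- slot_8b (a point): middle of the floor of a rack slot for 8 mm plaques: 10 mm wide between its two fins (its y axis), 46 mm long between low end stops (its x axis), 35 mm deep, open at the top (z up), the mouth flared; a plaque that stands home has its centre 32.5 mm above this point and stands 30 mm proud of the fins. Axes as the rack's; either slot of the right width will do, and the plaque may be turned end for end
- slot_18b (a point): middle of the floor of a rack slot for 18 mm plaques: 20 mm wide between its two fins (its y axis), 46 mm long between low end stops (its x axis), 35 mm deep, open at the top (z up), the mouth flared; a plaque that stands home has its centre 32.5 mm above this point and stands 30 mm proud of the fins. Axes as the rack's; either slot of the right width will do, and the plaque may be turned end for end
- slot_13b (a point): middle of the floor of a rack slot for 13 mm plaques: 15 mm wide between its two fins (its y axis), 46 mm long between low end stops (its x axis), 35 mm deep, open at the top (z up), the mouth flared; a plaque that stands home has its centre 32.5 mm above this point and stands 30 mm proud of the fins. Axes as the rack's; either slot of the right width will do, and the plaque may be turned end for end
- rack: fixed curing rack, aluminium base plate 110 mm deep (x) by 172 mm long (y) by 8 mm high carrying six slots between white fins, 43 mm high in all; origin at the centre of its underside, x towards its rear (away from the robot), -x its front, +y its left end, -y its right end. Front row from the left: slots for 13, 8, 18 mm; rear row: 8, 18, 13 mm; rows 52 mm apart, slots 57 mm apart
- mould_8: fixed open mould of pink-red silicone with two cavities one behind the other for 8 mm plaques, 108 mm long (x), 34 mm wide (y), 43 mm high; cavities 10 x 42 mm, 35 mm deep, centred 25 mm in front of and behind the middle; origin at the centre of its underside
- mould_13: fixed open mould of pink-red silicone with two cavities one behind the other for 13 mm plaques, 108 mm long (x), 39 mm wide (y), 43 mm high; cavities 15 x 42 mm, 35 mm deep, centred 25 mm in front of and behind the middle; origin at the centre of its underside
- mould_18: fixed open mould of pink-red silicone with two cavities one behind the other for 18 mm plaques, 108 mm long (x), 44 mm wide (y), 43 mm high; cavities 20 x 42 mm, 35 mm deep, centred 25 mm in front of and behind the middle; origin at the centre of its underside
- red_jar_centre (a point): centre of the closed sample jar with the red lid, body 45 mm and lid 48 mm in diameter, 72 mm high (centre 36 mm above its foot), z up, 60 g, loose; the red lid takes the top 14 mm
- lab_timer_centre (a point): centre of the case of the flat cream lab timer, loose, 66 mm (its x) by 62 mm (its y), case 18 mm high (centre 9 mm above its underside), with three keys on top that stand 3 mm proud, 90 g
- blue_jar_centre (a point): bystander: centre of a sample jar with a blue lid, 48 mm in diameter, 72 mm high, loose; leave it alone
- amber_bottle_centre (a point): bystander: amber glass reagent bottle with a black cap, 49 mm in diameter, 105 mm high, point 50 mm above its foot, loose; leave it alone
- brown_stopper_centre (a point): bystander: centre of a red-brown rubber stopper, 23 mm in diameter, 28 mm high, loose; leave it alone
Things that resemble listed ones, but are neither listed nor needed, are in the scene too. Leave any pink or turquoise look-alike of the part that bears plaque_18b_centre alone.

How it is judged:
By the outcome, as a careful person would: the job done as asked, in the order asked, and still so for the second after the job is handed in, with the robot touching nothing.
Of plaque_8a, plaque_8b, plaque_13a, plaque_13b, plaque_18a, plaque_18b only 4 to 6 are there at a start; the rules pass over those that are not, and their reading is None.
At some moment in a run one of lab_timer may be knocked a few centimetres aside while the robot is not near it.
It also fails if it takes over 210 s, if anything falls off the work surface, if the arm or the gripper's body presses on something with over 40 N, if the wrist force passes 120 N, or if a joint passes its speed limit or range.

## Working session

There is one attempt and no reset: what is moved stays moved. The work goes in short steps, Python scripts to look and compute and a tool call to move; the robot and the scene stay as the last step left them, time stands still between calls to the robot, and variables do not carry over. Pictures are saved under pics/ and viewed, at most 14 in all, crops included, and the job is handed in when it is done.

Besides the shell and the picture viewer there is one more tool, called as name([rows], argument=value, ...), one row to a line, values as JSON. servo_tool: Moves the arm, as the interface text tells. Its arguments: {"type":"object","properties":{"moves":{"type":"array","items":{"type":"array"}},"grip_force":{"type":"number"}},"required":["moves"]}

```bash
mkdir -p pics; python3 - <<'E'
from plant import *
import cv2,numpy as np
print(observe())
for n in("scene","top","wrist"):
    print(n,get_calibration(n))
    if n!="wrist":
        p,d=camera(n); cv2.imwrite(f"pics/{n}0.png",p); np.save(f"{n}0.npy",d); print((d>0).mean())
E
```

```text
{'time_s': 0.0, 'joint_positions': array([-70.62917095,  34.38371206,  -0.14781586,  91.68071641,
         0.10168188,  54.02415208,  -4.57287009]), 'dq': array([ 0.0836906 ,  0.04085267, -0.06053182, -0.01650554, -0.14229478,
       -0.03388576, -0.06798295]), 'joint_efforts': array([-5.53181053e-04, -7.76446509e+01,  1.56443462e+00, -2.58017814e+01,
        1.22755652e-02,  8.78728868e-03,  7.24539234e-06]), 'position': array([0.29196747, 0.6630947 , 0.23042791]), 'orientation': array([-1.79911732e+02,  5.77460400e-03,  1.56238154e+02]), 'contact_force': array([-0.23661392,  0.04359236, -1.2475168 ]), 'torque': array([0.03534256, 0.01089683, 0.00671498]), 'grip_force': 0.0, 'grip_width': 0.0853671871859314}
scene {'vfov': 56.97845337773701, 'cx': 329.11597885938596, 'cy': 206.94390528962845, 'eye': array([-0.21600195,  0.91727901,  0.51389322]), 'orientation': array([  67.19579521,   -0.20451097, -135.69862192])}
0.99600390625
top {'vfov': 47.8838610971225, 'cx': 324.96130479467803, 'cy': 201.82683117686003, 'eye': array([0.36177911, 0.11756444, 1.46494991]), 'orientation': array([  8.27463743,  -0.1615925 , -90.04924698])}
0.99587109375
wrist {'vfov': 60.75103278899447, 'cx': 325.2813978751888, 'cy': 199.5261034695296, 'eye': array([0.21576718, 0.69601912, 0.37310402]), 'orientation': array([-1.86665169e+01,  2.85748905e-02,  6.62241590e+01])}
```

View pics/top0.png

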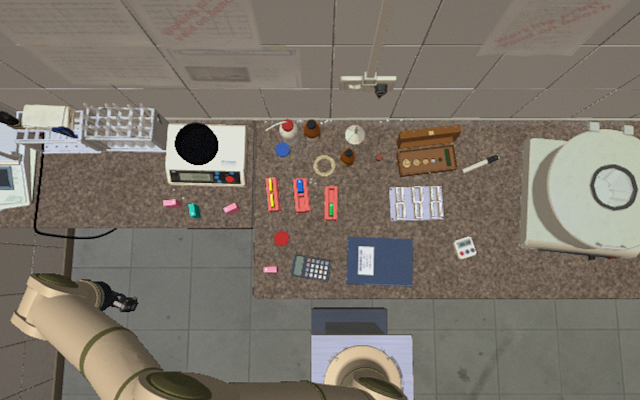

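View pics/scene0.png

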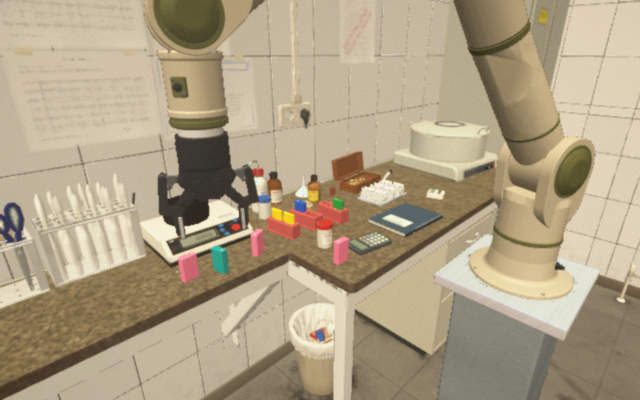

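The top view shows the moulds at (272,193) with two yellow plaques, (301,194) with one blue, and (331,202) with one green. The rack is at (416,203), the red jar at (282,238), the timer at (465,247), and the pink and turquoise look-alikes to the left and at (270,269). Next I'll turn these into coarse positions.

```bash
cat > h.py <<'E'
from plant import *
import cv2,numpy as np
from scipy.spatial.transform import Rotation as R
def cast(c,uv,z):
    "pixels -> world points on plane(s) z"
    uv=np.atleast_2d(np.asarray(uv,float)); f=200/np.tan(np.radians(c['vfov']/2))
    d=np.c_[(uv[:,0]-c['cx'])/f,-(uv[:,1]-c['cy'])/f,-np.ones(len(uv))]
    d=d@R.from_euler('xyz',c['orientation'],degrees=True).as_matrix().T
    return c['eye']+d*((z-c['eye'][2])/d[:,2])[:,None]
def depthpts(c,d):
    f=200/np.tan(np.radians(c['vfov']/2)); v,u=np.mgrid[:400,:640]
    p=np.stack([(u-c['cx'])/f*d,-(v-c['cy'])/f*d,-d],-1)
    return p@R.from_euler('xyz',c['orientation'],degrees=True).as_matrix().T+c['eye']
def blobs(p,lo,hi,amin=8):
    h=cv2.cvtColor(p,cv2.COLOR_BGR2HSV); m=cv2.inRange(h,lo,hi)
    cs,_=cv2.findContours(m,cv2.RETR_EXTERNAL,cv2.CHAIN_APPROX_NONE)
    return [(cv2.contourArea(k),k[:,0]) for k in cs if cv2.contourArea(k)>=amin]
COL=dict(yellow=((20,140,100),(34,255,255)),green=((50,120,60),(75,255,255)),blue=((105,130,70),(125,255,255)),red=((0,130,120),(8,255,255)))
def rect(c,k,z):
    "contour -> min-area rectangle on plane z: centre, sizes, angle of long side (deg, -90..90)"
    q=cast(c,k,z)[:,:2].astype(np.float32)*1000
    (x,y),(w,h),a=cv2.minAreaRect(q)
    if w<h:a+=90;w,h=h,w
    return np.round([x,y,w,h,(a+90)%180-90],1)
def cloud_rect(P,m):
    (x,y),(w,h),a=cv2.minAreaRect((P[m][:,:2]*1000).astype(np.float32))
    if w<h:a+=90;w,h=h,w
    return np.round([x,y,w,h,(a+90)%180-90],1)
def st():
    o=observe(); return np.round(o['time_s'],2),np.round(o['position']*1000,1),np.round(o['orientation'],2),np.round(o['contact_force'],1),round(o['grip_width']*1000,1)
E
python3 - <<'E'
from h import *
c=get_calibration('top'); p=cv2.imread('pics/top0.png'); d=np.load('top0.npy'); P=depthpts(c,d)
for n,z in dict(yellow=.073,green=.073,blue=.073,red=.043).items():
    for a,k in blobs(p,*COL[n]):
        m=k.mean(0).astype(int)
        if 240<m[0]<520 and m[1]>115: print(n,a,m,rect(c,k,z),P[m[1],m[0]].round(3))
h=cv2.cvtColor(p,cv2.COLOR_BGR2HSV)
m=(P[...,0]>.4)&(P[...,0]<.75)&(P[...,1]>-.3)&(P[...,1]<0.0)&(P[...,2]>.004)&(P[...,2]<.06)
n,l,s,ce=cv2.connectedComponentsWithStats(m.astype(np.uint8))
for i in range(1,n):
    if s[i,4]>60: print(s[i],ce[i].round(),cloud_rect(P,l==i),P[l==i][:,2].max().round(3))
cv2.imwrite('pics/crop1.png',cv2.resize(p[110:300,250:510],(780,570),interpolation=cv2.INTER_CUBIC))
E
```

```text
yellow 21.0 [271 201] [563.8 280.3  31.7   9.4   1. ] [0.567 0.282 0.069]
yellow 22.0 [270 184] [619.3 284.4  41.6   9.4   1. ] [0.622 0.287 0.068]
green 35.5 [330 209] [ 5.417e+02  9.620e+01  3.770e+01  9.400e+00 -2.000e-01] [0.541 0.098 0.077]
blue 52.0 [299 186] [6.145e+02 1.933e+02 3.840e+01 1.570e+01 5.000e-01] [0.613 0.195 0.078]
blue 133.5 [282 149] [733.1 249.   43.7  40.7  44.7] [0.734 0.25  0.072]
red 160.5 [280 238] [453.5 252.1  44.3  44.1  90. ] [0.452 0.253 0.07 ]
red 380.5 [330 203] [565.7  95.  109.5  40.1  -2.1] [0.56  0.098 0.078]
red 308.5 [300 192] [592.1 189.9 110.8  44.8   6.1] [0.599 0.193 0.049]
red 189.5 [271 194] [593.5 281.1 112.8  36.3   6.4] [0.59  0.283 0.069]
red 58.5 [286 123] [8.259e+02 2.373e+02 3.400e+01 3.270e+01 6.000e-01] [0.79  0.23  0.162]
[ 395  146   58   32 1379] [422. 161.] [ 706.8 -210.9  180.5   91.5  -87.3] 0.06
[ 388  185   56   38 1668] [415. 203.] [ 570.7 -183.1  178.4  119.3  -87.6] 0.052
[360 235  53  21 942] [386. 246.] [432.9 -83.9 167.7  64.8  89.9] 0.023
```

View pics/crop1.png

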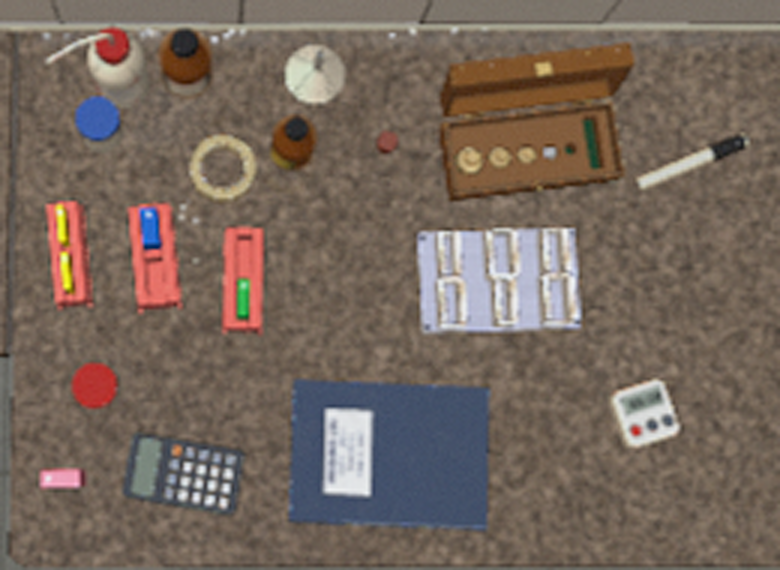

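Four plaques are present: two yellow, one blue (rear) and one green (front). The rack is near (0.571, -0.183). Moving over the moulds for a closer look.

servo_tool([
  [[0,0,-0.94],[-0.85,-1,-0.05],-1],
  [[0,0,-0.94],[-0.85,-1,-0.05],-1],
  [[0,0,-0.94],[-0.85,-1,-0.05],-1],
  [[0,0,-0.94],[-0.85,-1,-0.05],-1],
  [[0,0,-0.94],[-0.85,-1,-0.05],-1],
  [[0,0,-0.94],[-0.85,-1,-0.05],-1],
  [[0,0,-0.94],[-0.85,-1,-0.05],-1],
  [[0,0,0],[-0.85,-1,-0.05],-1],
])

```text
time_s: 0.9
position: [0.4557, 0.3977, 0.2432]
orientation: [-180.0, -0.0, -173.4]
contact_force: [0.6, 0.1, -0.4]
grip_width: 0.0854
grip_force: 0.0
```

servo_tool([
  [[0,0,0],[-0.41,-0.92,0],-1],
  [[0,0,0],[-0.41,-0.92,0],-1],
  [[0,0,0],[-0.41,-0.92,0],-1],
  [[0,0,0],[-0.41,-0.92,0],-1],
  [[0,0,0],[-0.41,-0.92,0],-1],
  [[0,0,0],[-0.41,-0.92,0],-1],
  [[0,0,0],[-0.41,-0.92,0],-1],
  [[0,0,0],[0,0,0],-1],
])

```text
time_s: 1.7
position: [0.5643, 0.2121, 0.2429]
orientation: [-179.9, 0.0, -174.0]
contact_force: [0.3, 0.7, -0.2]
grip_width: 0.085
grip_force: 0.0
```

```bash
python3 - <<'E'
from h import *
print(st()); c=get_calibration('wrist'); p,d=camera('wrist'); cv2.imwrite('pics/w1.png',p); np.save('w1.npy',d); P=depthpts(c,d)
print(c)
for n,z in dict(yellow=.073,green=.073,blue=.073,red=.043).items():
    for a,k in blobs(p,*COL[n],amin=150): 
        m=k.mean(0).astype(int); print(n,a,m,rect(c,k,z),P[m[1],m[0]].round(3))
h=cv2.cvtColor(p,cv2.COLOR_BGR2HSV)
for n in('yellow','green','blue'):   # depth-based top faces
    m=(cv2.inRange(h,*COL[n])>0)&(P[...,2]>.066)&(P[...,2]<.08)
    k,l,s,ce=cv2.connectedComponentsWithStats(m.astype(np.uint8))
    for i in range(1,k):
        if s[i,4]>100: print(n,'top',s[i,4],ce[i].round(),cloud_rect(P,l==i),np.median(P[l==i][:,2]).round(4))
E
```

```text
(np.float64(1.7), array([564.3, 212.1, 242.9]), array([-1.7986e+02,  1.0000e-02, -1.7397e+02]), array([ 0.3,  0.7, -0.2]), 85.0)
{'vfov': 60.75103278899447, 'cx': 325.2813978751888, 'cy': 199.5261034695296, 'eye': array([0.48142849, 0.20331856, 0.38551568]), 'orientation': array([-18.68985904,   0.10690601,  96.02351907])}
yellow 896.0 [393 208] [590.5 281.1  95.7  13.5   6.4] [0.599 0.288 0.043]
green 875.5 [208 136] [538.6 101.9  42.   20.4  -2.7] [0.537 0.101 0.073]
blue 1192.0 [345 321] [727.7 250.6  50.4  44.2   6.1] [0.725 0.25  0.072]
blue 731.0 [304 220] [610.6 195.2  47.   17.9   5.4] [0.611 0.195 0.072]
red 312.0 [507 257] [643.6 425.7  29.   20.   52.5] [0.639 0.419 0.052]
red 421.0 [378 200] [594.3 273.2 107.2  15.5   8.8] [0.591 0.27  0.043]
red 2608.0 [305 189] [589.3 192.7 106.4  43.9   6.1] [0.587 0.192 0.043]
red 158.5 [240 151] [557.5 124.2  99.3   3.4  -1.2] [0.562 0.116 0.008]
red 2549.5 [216 151] [564.9  97.2 107.8  38.7  -1.4] [0.554 0.103 0.054]
red 2503.5 [385  49] [446.3 254.5  50.1  50.  -84. ] [0.448 0.25  0.071]
yellow top 318 [397. 186.] [568.5 281.5  39.5   7.8   7. ] 0.0726
yellow top 271 [394. 233.] [617.6 287.   38.7   7.9   6.3] 0.0727
green top 581 [205. 137.] [540.1  97.4  38.8  12.4  -1.8] 0.0727
blue top 630 [304. 222.] [615.2 195.1  39.4  17.    5.3] 0.0729
blue top 1187 [345. 324.] [731.6 251.   46.1  44.2   6.1] 0.0721
```

View pics/w1.png

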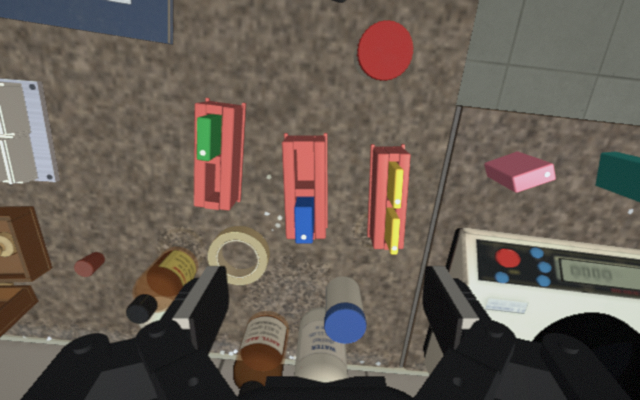

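The wrist view gives clear top faces: blue at (304,222), green at (205,137), and yellow at (397,186) and (394,233). Depth puts them at blue (615,195), green (540,97), yellow (568,281) and (618,287). Going for blue.

servo_tool([
  [[0,0,0],[-0.41,-0.185,0.7],-0.06],
  [[0,0,0],[-0.41,-0.185,0.7],-0.06],
  [[0,0,0],[-0.41,-0.185,0.7],-0.06],
  [[0,0,0],[-0.41,-0.185,0.7],-0.06],
  [[0,0,0],[0,0,0.9],-0.06],
  [[0,0,0],[0,0,0.9],-0.06],
  [[0,0,0],[0,0,0.9],-0.06],
  [[0,0,0],[0,0,0],-0.06],
])

```text
time_s: 2.55
position: [0.6109, 0.2011, 0.0748]
orientation: [-179.9, -0.4, -173.5]
contact_force: [-1.5, 0.2, 0.8]
grip_width: 0.0455
grip_force: 0.0
```

servo_tool([
  [[0,0,0],[0,0,0],-0.06],
  [[0,0,0],[0,0,0],-0.06],
  [[0,0,0],[0,0,0],-0.06],
])

```text
time_s: 2.85
position: [0.6143, 0.2009, 0.0799]
orientation: [180.0, 0.1, -173.6]
contact_force: [0.3, 1.1, 0.6]
grip_width: 0.0451
grip_force: 0.0
```

servo_tool([
  [[0,0,0],[0,-0.2,0],-0.06],
  [[0,0,0],[0,0,0.55],-0.06],
  [[0,0,0],[0,0,0.58],-0.06],
  [[0,0,0],[0,0,0],-0.06],
  [[0,0,0],[0,0,0],1],
  [[0,0,0],[0,0,0],1],
  [[0,0,0],[0,0,0],1],
  [[0,0,0],[0,0,0],1],
], grip_force=40)

```text
time_s: 3.65
position: [0.6149, 0.1946, 0.0455]
orientation: [180.0, 0.1, -173.6]
contact_force: [-1.1, -0.1, 6.3]
grip_width: 0.0175
grip_force: 40.1
```

servo_tool([
  [[0,0,0],[0,0,-0.4],1],
  [[0,0,0],[0,0,-0.8],1],
  [[0,0,0],[0,0,-0.9],1],
  [[0,0,0],[0,0,-0.9],1],
  [[0,0,0],[0.25,-0.9,-0.6],1],
  [[0,0,0],[0.25,-0.9,-0.6],1],
  [[0,0,0],[0.25,-0.9,-0.6],1],
  [[0,0,0],[0.25,-0.9,-0.6],1],
])

```text
time_s: 4.45
position: [0.596, 0.0828, 0.2079]
orientation: [-180.0, 0.0, -173.6]
contact_force: [-0.5, -0.3, 0.0]
grip_width: 0.0175
grip_force: 39.6
```

servo_tool([
  [[0,0,0],[0.28,-1,-0.2],1],
  [[0,0,0],[0.28,-1,-0.2],1],
  [[0,0,0],[0.28,-1,-0.2],1],
  [[0,0,0],[0.28,-1,-0.2],1],
  [[0,0,0],[0.28,-1,-0.2],1],
  [[0,0,0],[0.28,-1,-0.2],1],
  [[0,0,0.4],[0.28,-1,0],1],
  [[0,0,0.4],[0.28,-1,0],1],
])

```text
time_s: 5.25
position: [0.5551, -0.1632, 0.2435]
orientation: [-180.0, 0.1, -177.3]
contact_force: [-0.3, -0.1, -0.5]
grip_width: 0.0172
grip_force: 39.6
```

servo_tool([
  [[0,0,0],[0,0,0],1],
  [[0,0,0],[0,0,0],1],
  [[0,0,0],[0,0,0],1],
])

```text
time_s: 5.55
position: [0.5556, -0.1608, 0.2428]
orientation: [180.0, 0.0, -177.2]
contact_force: [0.2, 0.2, -0.8]
grip_width: 0.0174
grip_force: 39.7
```

```bash
python3 - <<'E'
from h import *
print(st()); c=get_calibration('wrist'); p,d=camera('wrist'); cv2.imwrite('pics/w2.png',p); np.save('w2.npy',d); P=depthpts(c,d)
m=(P[...,2]>.004)&(P[...,2]<.05)&(P[...,0]>.44)&(P[...,0]<.66)
k,l,s,ce=cv2.connectedComponentsWithStats(m.astype(np.uint8))
for i in range(1,k):
    if s[i,4]>400: print(s[i],ce[i].round(),cloud_rect(P,l==i),P[l==i][:,2].max().round(3))
E
```

```text
(np.float64(5.55), array([ 555.6, -160.8,  242.8]), array([ 1.7997e+02,  2.0000e-02, -1.7718e+02]), array([ 0.2,  0.2, -0.8]), 17.4)
[ 130   40   67   24 1055] [160.  50.] [ 449.8 -328.1   60.    20.4  -87.9] 0.021
[ 324   50  208   32 3310] [436.  64.] [449.5 -62.3 210.7  19.3  89.9] 0.016
[  227   121   158   104 14285] [304. 169.] [ 567.7 -183.2  172.7  110.1  -88.2] 0.045
[ 516  130   87  108 5284] [554. 186.] [565.4  94.5 113.   43.3  -2.4] 0.05
[ 591  159   49  104 3819] [620. 213.] [591.8 185.3 113.6  37.6   6.2] 0.046
```

View pics/w2.png

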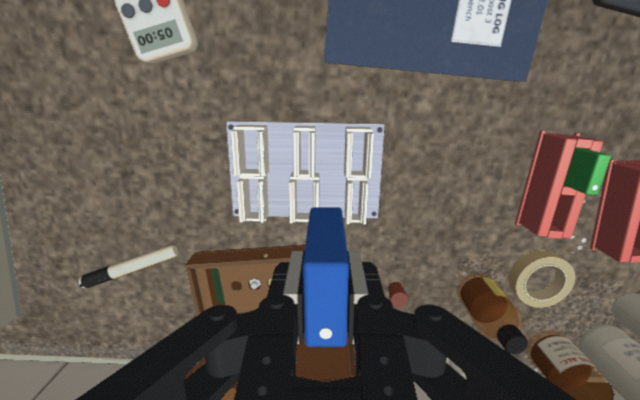

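The rack is clear in the view, with corners near (230,123), (383,125), (378,218) and (232,217). The front-right 18 slot is at (248,150) and the rear-middle one at (304,200). I'll refine the slot centres from the fin tops.

```bash
cat >> h.py <<'E'
def slots(P,C,yaw):
    "fin tops in rack frame (mm) -> per slot: inner edges in y, centre in world"
    r=R.from_euler('z',yaw,degrees=True).as_matrix()[:2,:2]
    q=(P[...,:2].reshape(-1,2)*1000-C)@r; z=P[...,2].ravel()*1000
    q=q[(z>38)&(z<48)]
    for x0,ys in((-26,((13,57),(8,0),(18,-57))),(26,((8,57),(18,0),(13,-57)))):
        for w,y0 in ys:
            # middle stretch of the slot only, away from the end stops
            k=q[(abs(q[:,0]-x0)<14)&(abs(q[:,1]-y0)<20)]
            a=k[k[:,1]<y0,1]; b=k[k[:,1]>y0,1]
            if len(a)<15 or len(b)<15: print(w,x0,y0,'few',len(a),len(b)); continue
            print(w,x0,y0,'lower fin',np.percentile(a,[2,50,98]).round(1),'upper',np.percentile(b,[2,50,98]).round(1),'mid',round((np.median(a)+np.median(b))/2,2),'world',(C+r@[x0,(np.median(a)+np.median(b))/2]).round(1))
E
python3 - <<'E'
from h import *
import h
# wrist calibration of the w2 picture: arm has not moved
c=get_calibration('wrist'); P=depthpts(c,np.load('w2.npy'))
m=(P[...,2]>.004)&(P[...,2]<.05)&(P[...,0]>.48)&(P[...,0]<.66)&(P[...,1]<-.08)&(P[...,1]>-.28)
x=P[m]*1000
print(np.percentile(x[x[:,2]>36][:,2],[10,50,90]), np.percentile(x[x[:,2]<15][:,2],[10,50,90]))
slots(P,np.array([567.7,-183.2]),1.8)
E
```

```text
[38.11353038 40.887151   42.82480118] [6.95068967 7.99077006 9.16750582]
13 -26 57 lower fin [43.9 46.3 49.6] upper [64.9 67.5 70.1] mid 56.89 world [ 539.9 -127.2]
8 -26 0 lower fin [-10.2  -7.4  -5.3] upper [ 5.9  9.  11.1] mid 0.8 world [ 541.7 -183.2]
18 -26 -57 lower fin [-72.2 -69.3 -66.4] upper [-46.2 -42.8 -40.7] mid -56.06 world [ 543.5 -240. ]
8 26 57 lower fin [46.5 48.9 52.1] upper [62.4 64.9 67.8] mid 56.94 world [ 591.9 -125.5]
18 26 0 lower fin [-15.2 -12.4 -10. ] upper [10.4 13.6 15.8] mid 0.59 world [ 593.7 -181.8]
13 26 -57 lower fin [-69.6 -66.7 -64.1] upper [-48.8 -45.3 -43.3] mid -56.01 world [ 595.4 -238.4]
```

servo_tool([
  [[0,0,0.22],[-0.31,-0.19,0.6],1],
  [[0,0,0],[-0.31,-0.19,0.8],1],
  [[0,0,0],[-0.31,-0.19,0.8],1],
  [[0,0,0],[-0.31,-0.19,0.8],1],
  [[0,0,0],[0,0,0.8],1],
  [[0,0,0],[0,0,0.6],1],
  [[0,0,0],[0,0,0.3],1],
  [[0,0,0],[0,0,0],1],
])

```text
time_s: 6.4
position: [0.5931, -0.1823, 0.1004]
orientation: [179.9, -0.1, -178.2]
contact_force: [-0.0, -1.2, -0.2]
grip_width: 0.0168
grip_force: 39.7
```

servo_tool([
  [[0,0,0],[0,0,0],1],
  [[0,0,0],[0,0,0],1],
])

```text
time_s: 6.6
position: [0.5941, -0.1834, 0.1025]
orientation: [-180.0, 0.1, -178.3]
contact_force: [0.4, -0.2, -1.2]
grip_width: 0.0172
grip_force: 39.7
```

```bash
python3 - <<'E'
from h import *
print(st()); c=get_calibration('wrist'); p,d=camera('wrist'); cv2.imwrite('pics/w3.png',p[20:]); P=depthpts(c,d)
slots(P,np.array([567.7,-182.7]),1.8)
E
```

```text
(np.float64(6.6), array([ 594.1, -183.4,  102.5]), array([-1.7998e+02,  1.0000e-01, -1.7826e+02]), array([ 0.4, -0.2, -1.2]), 17.2)
13 -26 57 lower fin [43.  45.  48.6] upper [63.8 66.3 69.4] mid 55.65 world [ 540.  -127.9]
8 -26 0 lower fin [-11.1  -8.5  -5.6] upper [ 4.6  7.4 10. ] mid -0.56 world [ 541.7 -184.1]
18 -26 -57 lower fin [-73.  -69.9 -67.5] upper [-47.2 -43.6 -41.5] mid -56.75 world [ 543.5 -240.2]
8 26 57 lower fin [45.4 47.3 51. ] upper [61.3 63.9 66.7] mid 55.59 world [ 591.9 -126.3]
18 26 0 lower fin [-16.4 -14.3 -11. ] upper [ 9.6 12.5 15. ] mid -0.9 world [ 593.7 -182.8]
13 26 -57 lower fin [-70.5 -67.6 -65. ] upper [-49.7 -46.1 -44.1] mid -56.83 world [ 595.5 -238.7]
```

View pics/w3.png

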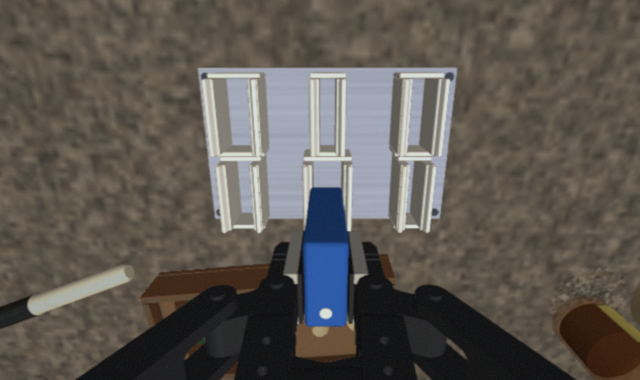

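The plaque's lower edge, centred at column 326, sits about 1 mm left of the rear-middle slot at column 328. I'll correct by that much and insert.

servo_tool([
  [[0,0,0],[0,0.03,0.3],1],
  [[0,0,0],[0,0,0.3],1],
  [[0,0,0],[0,0,0.3],1],
  [[0,0,0],[0,0,0.3],1],
  [[0,0,0],[0,0,0.3],1],
  [[0,0,0],[0,0,0.27],1],
  [[0,0,0],[0,0,0.1],1],
  [[0,0,0],[0,0,0],1],
])

```text
time_s: 7.45
position: [0.593, -0.1825, 0.0455]
orientation: [180.0, -0.0, -178.3]
contact_force: [-2.9, 1.5, 6.4]
grip_width: 0.0177
grip_force: 40.6
```

servo_tool([
  [[0,0,0],[0,0,0],-0.06],
  [[0,0,0],[0,0,0],-0.06],
  [[0,0,0],[0,0,0],-0.06],
  [[0,0,0],[0,0,-0.5],-0.06],
  [[0,0,0],[0,0,-0.9],-0.06],
  [[0,0,0],[0,0,-0.9],-0.06],
  [[0,0,0],[0,0.3,-0.9],-0.06],
  [[0,0,0],[0,0.9,-0.5],-0.06],
])

```text
time_s: 8.25
position: [0.593, -0.1494, 0.1596]
orientation: [-179.9, 0.2, -178.5]
contact_force: [1.2, -0.0, -0.5]
grip_width: 0.0451
grip_force: 0.0
```

servo_tool([
  [[0,0,0.36],[0.24,0.99,0],-0.06],
  [[0,0,0.36],[0.24,0.99,0],-0.06],
  [[0,0,0],[0.24,0.99,0],-0.06],
  [[0,0,0],[0.24,0.99,0],-0.06],
  [[0,0,0],[0.24,0.99,0],-0.06],
  [[0,0,0],[0.24,0.99,0],-0.06],
  [[0,0,0],[0.24,0.99,0],-0.06],
  [[0,0,0],[0.24,0.99,0],-0.06],
])

```text
time_s: 9.05
position: [0.5385, 0.0931, 0.1574]
orientation: [180.0, 0.1, 178.4]
contact_force: [0.2, -0.3, -0.9]
grip_width: 0.0452
grip_force: 0.0
```

servo_tool([
  [[0,0,0],[0,0,0.9],-0.06],
  [[0,0,0],[0,0,0.9],-0.06],
  [[0,0,0],[0,0,0.8],-0.06],
  [[0,0,0],[0,0,0],-0.06],
  [[0,0,0],[0,0,0],-0.06],
])

```text
time_s: 9.55
position: [0.5388, 0.0918, 0.079]
orientation: [-180.0, -0.0, 178.4]
contact_force: [-0.6, 0.3, -0.6]
grip_width: 0.0451
grip_force: 0.0
```

```bash
python3 - <<'E'
from h import *
print(st()); c=get_calibration('wrist'); p,d=camera('wrist'); P=depthpts(c,d); h=cv2.cvtColor(p,cv2.COLOR_BGR2HSV)
for n in('yellow','green'):
    m=(cv2.inRange(h,*COL[n])>0)&(P[...,2]>.066)&(P[...,2]<.08)
    k,l,s,ce=cv2.connectedComponentsWithStats(m.astype(np.uint8))
    for i in range(1,k):
        if s[i,4]>100: print(n,'top',s[i,4],ce[i].round(),cloud_rect(P,l==i),np.median(P[l==i][:,2]).round(4))
for a,k in blobs(p,*COL['red'],amin=1000): print(a,k.mean(0).round(),rect(c,k,.072))
E
```

```text
(np.float64(9.55), array([538.8,  91.8,  79. ]), array([-1.7999e+02, -1.0000e-02,  1.7842e+02]), array([-0.6,  0.3, -0.6]), 45.1)
green top 1680 [335. 259.] [539.9  96.2  39.6  11.9  -1.7] 0.0729
1276.0 [621. 311.] [575.5 245.8  84.2  17.6   9.6]
1121.0 [320. 250.] [542.9  87.9  95.9  30.4 -12. ]
```

servo_tool([
  [[0,0,0],[-0.04,0.15,0],-0.06],
  [[0,0,0],[0,0,0.55],-0.06],
  [[0,0,0],[0,0,0.55],-0.06],
  [[0,0,0],[0,0,0],-0.06],
  [[0,0,0],[0,0,0],1],
  [[0,0,0],[0,0,0],1],
  [[0,0,0],[0,0,0],1],
  [[0,0,0],[0,0,0],1],
], grip_force=40)

```text
time_s: 10.4
position: [0.5407, 0.0965, 0.0464]
orientation: [180.0, 0.1, 178.4]
contact_force: [-0.5, 0.2, 7.9]
grip_width: 0.0125
grip_force: 39.7
```

servo_tool([
  [[0,0,0],[0,0,-0.4],1],
  [[0,0,0],[0,0,-0.8],1],
  [[0,0,0],[0,0,-0.8],1],
  [[0,0,0],[0,0,-0.8],1],
  [[0,0,-0.37],[0,-0.93,0],1],
  [[0,0,-0.37],[0,-0.93,0],1],
  [[0,0,0],[0,-0.93,0],1],
  [[0,0,0],[0,-0.93,0],1],
])

```text
time_s: 11.2
position: [0.541, -0.0164, 0.1305]
orientation: [-180.0, 0.1, -178.2]
contact_force: [0.5, -0.7, -0.6]
grip_width: 0.0121
grip_force: 39.5
```

servo_tool([
  [[0,0,0],[0,-0.93,0],1],
  [[0,0,0],[0,-0.93,0],1],
  [[0,0,0],[0,-0.93,0],1],
  [[0,0,0],[0,-0.8,0],1],
  [[0,0,0],[0,0,0],1],
  [[0,0,0],[0,0,0],1],
])

```text
time_s: 11.8
position: [0.5444, -0.1233, 0.13]
orientation: [-180.0, 0.0, -178.3]
contact_force: [-0.0, 0.3, 0.3]
grip_width: 0.0128
grip_force: 39.5
```

servo_tool([
  [[0,0,0],[0.13,-0.12,0.4],1],
  [[0,0,0],[0,0,0.6],1],
  [[0,0,0],[0,0,0],1],
  [[0,0,0],[0,0,0],1],
])

```text
time_s: 12.2
position: [0.5408, -0.1255, 0.0996]
orientation: [180.0, -0.0, -178.1]
contact_force: [-0.1, -0.4, -0.3]
grip_width: 0.0126
grip_force: 39.5
```

```bash
python3 - <<'E'
from h import *
print(st()); c=get_calibration('wrist'); p,d=camera('wrist'); cv2.imwrite('pics/w4.png',p); P=depthpts(c,d)
slots(P,np.array([567.7,-183.2]),1.8)
h=cv2.cvtColor(p,cv2.COLOR_BGR2HSV)
for n in('blue',):
    m=(cv2.inRange(h,*COL[n])>0)&(P[...,2]>.04)&(P[...,2]<.09)&(P[...,0]>.5)
    if m.sum()>50: print(cloud_rect(P,m),np.percentile(P[m][:,2],[5,50,95,99]))
E
```

```text
(np.float64(12.2), array([ 540.8, -125.5,   99.6]), array([ 1.7998e+02, -3.0000e-02, -1.7810e+02]), array([-0.1, -0.4, -0.3]), 12.6)
13 -26 57 lower fin [43.9 46.6 49.2] upper [65.  68.2 70.3] mid 57.41 world [ 539.9 -126.6]
8 -26 0 lower fin [-10.5  -7.5  -4.9] upper [ 5.3  9.  11. ] mid 0.79 world [ 541.7 -183.2]
18 -26 -57 lower fin [-72.2 -69.3 -66.6] upper [-46.6 -42.2 -40.9] mid -55.78 world [ 543.5 -239.8]
8 26 57 few 0 0
18 26 0 lower fin [-15.6 -14.1 -11.9] upper [ 8.7 12.3 15.9] mid -0.93 world [ 593.7 -183.3]
13 26 -57 lower fin [-69.8 -66.8 -64.1] upper [-49.  -44.7 -43.3] mid -55.74 world [ 595.4 -238.1]
[ 590.9 -182.    36.    17.9    2.7] [0.04242494 0.06119898 0.07320817 0.07379978]
```

View pics/w4.png

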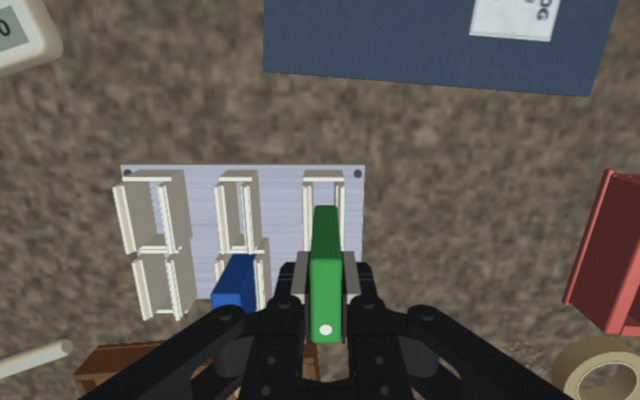

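The blue plaque is home at (235,285), top at 73 mm. The green plaque at (325,260) is over the front-left slot, about 1 mm too far left. Correcting and inserting.

servo_tool([
  [[0,0,0],[0,-0.04,0.3],1],
  [[0,0,0],[0,0,0.3],1],
  [[0,0,0],[0,0,0.3],1],
  [[0,0,0],[0,0,0.3],1],
  [[0,0,0],[0,0,0.3],1],
  [[0,0,0],[0,0,0.27],1],
  [[0,0,0],[0,0,0.02],1],
  [[0,0,0],[0,0,0],1],
])

```text
time_s: 13.05
position: [0.5408, -0.1277, 0.0454]
orientation: [180.0, 0.0, -178.2]
contact_force: [-0.1, 0.7, 3.2]
grip_width: 0.0127
grip_force: 41.6
```

servo_tool([
  [[0,0,0],[0,0,0],-0.06],
  [[0,0,0],[0,0,0],-0.06],
  [[0,0,0],[0,0,0],-0.06],
  [[0,0,0],[0,0,-0.5],-0.06],
  [[0,0,0],[0,0,-0.9],-0.06],
  [[0,0,0],[0,0,-0.9],-0.06],
  [[0,0,0],[0,0.3,-0.9],-0.06],
  [[0,0,0],[0,0.9,-0.3],-0.06],
])

```text
time_s: 13.85
position: [0.5405, -0.0942, 0.153]
orientation: [-179.9, 0.2, -178.4]
contact_force: [0.5, 0.6, -0.2]
grip_width: 0.0453
grip_force: 0.0
```

servo_tool([
  [[0,0,-0.52],[-0.15,0.94,0],-0.06],
  [[0,0,-0.52],[-0.16,0.94,0],-0.06],
  [[0,0,0],[-0.17,0.94,0],-0.06],
  [[0,0,0],[-0.17,0.94,0],-0.06],
  [[0,0,0],[-0.17,0.94,0],-0.06],
  [[0,0,0],[-0.17,0.94,0],-0.06],
  [[0,0,0],[-0.17,0.94,0],-0.06],
  [[0,0,0],[-0.17,0.94,0],-0.06],
])

```text
time_s: 14.65
position: [0.5569, 0.1377, 0.1505]
orientation: [-180.0, -0.0, -173.4]
contact_force: [-0.2, 0.4, 0.3]
grip_width: 0.0451
grip_force: 0.0
```

servo_tool([
  [[0,0,0],[-0.17,0.94,0],-0.06],
  [[0,0,0],[-0.17,0.94,0],-0.06],
  [[0,0,0],[-0.17,0.94,0],-0.06],
  [[0,0,0],[-0.17,0.94,0],-0.06],
  [[0,0,0],[-0.17,0.94,0.6],-0.06],
  [[0,0,0],[0,0,0.9],-0.06],
  [[0,0,0],[0,0,0.7],-0.06],
  [[0,0,0],[0,0,0],-0.06],
])

```text
time_s: 15.45
position: [0.5644, 0.2789, 0.0818]
orientation: [-179.9, -0.3, -173.4]
contact_force: [-0.4, 0.5, 0.6]
grip_width: 0.0455
grip_force: 0.0
```

servo_tool([
  [[0,0,0],[0,0,0],-0.06],
  [[0,0,0],[0,0,0],-0.06],
])

```text
time_s: 15.65
position: [0.5668, 0.2795, 0.0857]
orientation: [180.0, 0.1, -173.5]
contact_force: [0.2, 1.6, 1.5]
grip_width: 0.0453
grip_force: 0.0
```

```bash
cat > seetop.py <<'E'
from h import *
print(st()); c=get_calibration('wrist'); p,d=camera('wrist'); P=depthpts(c,d); h=cv2.cvtColor(p,cv2.COLOR_BGR2HSV)
for n in('yellow','green','blue'):
    m=(cv2.inRange(h,*COL[n])>0)&(P[...,2]>.068)&(P[...,2]<.078)
    k,l,s,ce=cv2.connectedComponentsWithStats(m.astype(np.uint8))
    for i in range(1,k):
        if s[i,4]>100: print(n,'top',s[i,4],ce[i].round(),cloud_rect(P,l==i),np.median(P[l==i][:,2]).round(4))
E
python3 seetop.py
```

```text
(np.float64(15.65), array([566.8, 279.5,  85.7]), array([ 1.7997e+02,  8.0000e-02, -1.7345e+02]), array([0.2, 1.6, 1.5]), 45.3)
yellow top 974 [330. 254.] [568.2 281.7  40.    7.8   6.4] 0.0728
yellow top 783 [329. 333.] [617.5 287.2  40.3   7.8   6.4] 0.0728
```

servo_tool([
  [[0,0,0],[-0.05,0.07,0],-0.06],
  [[0,0,0],[0,0,0.66],-0.06],
  [[0,0,0],[0,0,0.66],-0.06],
  [[0,0,0],[0,0,0],-0.06],
  [[0,0,0],[0,0,0],1],
  [[0,0,0],[0,0,0],1],
  [[0,0,0],[0,0,0],1],
  [[0,0,0],[0,0,0],1],
], grip_force=40)

```text
time_s: 16.5
position: [0.5681, 0.2821, 0.0462]
orientation: [180.0, 0.1, -173.4]
contact_force: [-0.1, -0.6, 6.0]
grip_width: 0.0075
grip_force: 40.2
```

servo_tool([
  [[0,0,0],[0,0,-0.4],1],
  [[0,0,0],[0,0,-0.8],1],
  [[0,0,0],[0,0,-0.8],1],
  [[0,0,0],[0,0,-0.8],1],
  [[0,0,0.52],[0.09,-0.95,0],1],
  [[0,0,0.52],[0.09,-0.95,0],1],
  [[0,0,0],[0.09,-0.95,0],1],
  [[0,0,0],[0.09,-0.95,0],1],
])

```text
time_s: 17.3
position: [0.5636, 0.1665, 0.13]
orientation: [180.0, 0.0, -178.2]
contact_force: [0.8, -0.0, -1.1]
grip_width: 0.0071
grip_force: 39.4
```

servo_tool([
  [[0,0,0],[0.09,-0.95,0],1],
  [[0,0,0],[0.09,-0.95,0],1],
  [[0,0,0],[0.09,-0.95,0],1],
  [[0,0,0],[0.09,-0.95,0],1],
  [[0,0,0],[0.09,-0.95,0],1],
  [[0,0,0],[0.09,-0.95,0],1],
  [[0,0,0],[0.09,-0.95,0],1],
  [[0,0,0],[0.09,-0.95,0],1],
])

```text
time_s: 18.1
position: [0.5493, -0.0623, 0.1299]
orientation: [-180.0, 0.0, -178.2]
contact_force: [-0.5, 0.1, -0.8]
grip_width: 0.007
grip_force: 39.4
```

servo_tool([
  [[0,0,0],[0.1,-0.95,0],1],
  [[0,0,0],[0.1,-0.95,0],1],
  [[0,0,0],[0.1,-0.95,0],1],
  [[0,0,0],[0.09,-0.9,0],1],
  [[0,0,0],[0,-0.2,0.5],1],
  [[0,0,0],[0,0,0.5],1],
  [[0,0,0],[0,0,0],1],
  [[0,0,0],[0,0,0],1],
])

```text
time_s: 18.9
position: [0.5414, -0.1791, 0.0991]
orientation: [180.0, -0.0, -178.1]
contact_force: [1.0, -0.3, 0.9]
grip_width: 0.0075
grip_force: 39.4
```

```bash
python3 - <<'E'
from h import *
print(st()); c=get_calibration('wrist'); p,d=camera('wrist'); cv2.imwrite('pics/w5.png',p); P=depthpts(c,d)
slots(P,np.array([567.7,-183.2]),1.8)
h=cv2.cvtColor(p,cv2.COLOR_BGR2HSV)
for n in('blue','green'):
    m=(cv2.inRange(h,*COL[n])>0)&(P[...,2]>.066)&(P[...,2]<.08)&(P[...,0]>.5)
    if m.sum()>50: print(cloud_rect(P,m),np.percentile(P[m][:,2],[5,50,95,99]))
E
```

```text
(np.float64(18.9), array([ 541.4, -179.1,   99.1]), array([ 1.7997e+02, -4.0000e-02, -1.7813e+02]), array([ 1. , -0.3,  0.9]), 7.5)
13 -26 57 lower fin [43.5 46.7 49.9] upper [66.9 68.8 70.2] mid 57.76 world [ 539.9 -126.3]
8 -26 0 lower fin [-10.7  -7.8  -5.1] upper [ 5.1 10.  10.9] mid 1.09 world [ 541.7 -182.9]
18 -26 -57 lower fin [-72.5 -69.5 -66.9] upper [-46.7 -43.  -41. ] mid -56.26 world [ 543.5 -240.3]
8 26 57 lower fin [45.9 47.9 51.5] upper [62.  64.3 67.3] mid 56.13 world [ 591.9 -126.3]
18 26 0 few 0 0
13 26 -57 lower fin [-70.  -67.  -64.6] upper [-49.2 -45.5 -43.6] mid -56.22 world [ 595.5 -238.6]
[ 610.5 -179.8   12.4    5.7   87.3] [0.07217756 0.07299023 0.0738365  0.07404481]
[ 539.9 -128.6   39.5   12.6    1.8] [0.06832094 0.072822   0.07393571 0.07430902]
```

View pics/w5.png

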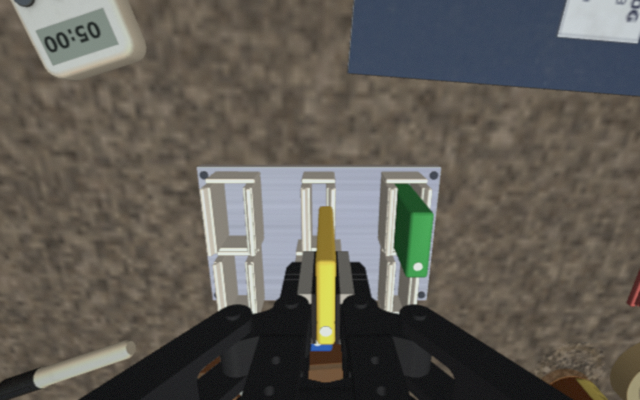

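Green is home at (413,230). The yellow plaque at column 325 is about 5 mm left of its slot centre at column 319. Correcting and inserting.

servo_tool([
  [[0,0,0],[0,-0.163,0],1],
  [[0,0,0],[0,0,0.3],1],
  [[0,0,0],[0,0,0],1],
  [[0,0,0],[0,0,0],1],
])

```text
time_s: 19.35
position: [0.5414, -0.1847, 0.0897]
orientation: [180.0, -0.0, -178.2]
contact_force: [-0.1, -0.9, -0.9]
grip_width: 0.0071
grip_force: 39.4
```

servo_tool([
  [[0,0,0],[0,0.02,0.2],1],
  [[0,0,0],[0,0,0.25],1],
  [[0,0,0],[0,0,0.25],1],
  [[0,0,0],[0,0,0.25],1],
  [[0,0,0],[0,0,0.25],1],
  [[0,0,0],[0,0,0.25],1],
  [[0,0,0],[0,0,0.02],1],
  [[0,0,0],[0,0,0],1],
])

```text
time_s: 20.15
position: [0.5417, -0.1842, 0.0456]
orientation: [-180.0, 0.0, -178.2]
contact_force: [0.7, -0.5, 0.3]
grip_width: 0.0077
grip_force: 40.5
```

Home. Release, lift, and return for the second yellow.

servo_tool([
  [[0,0,0],[0,0,0],-0.06],
  [[0,0,0],[0,0,0],-0.06],
  [[0,0,0],[0,0,0],-0.06],
  [[0,0,0],[0,0,-0.5],-0.06],
  [[0,0,0],[0,0,-0.9],-0.06],
  [[0,0,0],[0,0,-0.9],-0.06],
  [[0,0,0],[0,0.3,-0.9],-0.06],
  [[0,0,0],[0,0.9,-0.3],-0.06],
])

```text
time_s: 20.95
position: [0.5414, -0.1508, 0.1534]
orientation: [-179.9, 0.2, -178.4]
contact_force: [0.9, 0.6, -0.3]
grip_width: 0.0453
grip_force: 0.0
```

servo_tool([
  [[0,0,-0.52],[-0.24,0.94,0],-0.06],
  [[0,0,-0.52],[-0.26,0.94,0],-0.06],
  [[0,0,0],[-0.28,0.94,0],-0.06],
  [[0,0,0],[-0.28,0.94,0],-0.06],
  [[0,0,0],[-0.28,0.94,0],-0.06],
  [[0,0,0],[-0.28,0.94,0],-0.06],
  [[0,0,0],[-0.28,0.94,0],-0.06],
  [[0,0,0],[-0.28,0.94,0],-0.06],
])

```text
time_s: 21.75
position: [0.5832, 0.0839, 0.1509]
orientation: [-180.0, 0.0, -173.4]
contact_force: [-0.1, -0.5, 0.1]
grip_width: 0.0453
grip_force: 0.0
```

servo_tool([
  [[0,0,0],[-0.28,0.94,0],-0.06],
  [[0,0,0],[-0.28,0.94,0],-0.06],
  [[0,0,0],[-0.28,0.94,0],-0.06],
  [[0,0,0],[-0.28,0.94,0],-0.06],
  [[0,0,0],[-0.28,0.94,0],-0.06],
  [[0,0,0],[-0.28,0.94,0],-0.06],
  [[0,0,0],[-0.28,0.94,0],-0.06],
  [[0,0,0],[0,0,0],-0.06],
])

```text
time_s: 22.55
position: [0.6184, 0.2912, 0.1507]
orientation: [179.8, 0.0, -173.1]
contact_force: [0.2, 1.4, -0.3]
grip_width: 0.0454
grip_force: 0.0
```

servo_tool([
  [[0,0,0],[0,0,0.7],-0.06],
  [[0,0,0],[0,0,0.9],-0.06],
  [[0,0,0],[0,0,0.7],-0.06],
  [[0,0,0],[0,0,0],-0.06],
  [[0,0,0],[0,0,0],-0.06],
  [[0,0,0],[0,0,0],-0.06],
])

```text
time_s: 23.15
position: [0.6196, 0.2856, 0.0832]
orientation: [180.0, 0.1, -173.4]
contact_force: [0.5, -0.9, -0.2]
grip_width: 0.0453
grip_force: 0.0
```

```bash
python3 seetop.py
```

```text
(np.float64(23.15), array([619.6, 285.6,  83.2]), array([ 1.7997e+02,  9.0000e-02, -1.7344e+02]), array([ 0.5, -0.9, -0.2]), 45.3)
yellow top 1021 [329. 250.] [617.9 287.3  40.3   7.6   6.4] 0.0728
```

servo_tool([
  [[0,0,0],[0.05,0.06,0],-0.06],
  [[0,0,0],[0,0,0.62],-0.06],
  [[0,0,0],[0,0,0.62],-0.06],
  [[0,0,0],[0,0,0],-0.06],
  [[0,0,0],[0,0,0],1],
  [[0,0,0],[0,0,0],1],
  [[0,0,0],[0,0,0],1],
  [[0,0,0],[0,0,0],1],
], grip_force=40)

```text
time_s: 24.0
position: [0.6179, 0.2875, 0.0459]
orientation: [180.0, 0.1, -173.4]
contact_force: [-0.9, 0.1, 6.6]
grip_width: 0.0075
grip_force: 40.2
```

servo_tool([
  [[0,0,0],[0,0,-0.4],1],
  [[0,0,0],[0,0,-0.8],1],
  [[0,0,0],[0,0,-0.8],1],
  [[0,0,0],[0,0,-0.8],1],
  [[0,0,0.52],[0.09,-0.95,0],1],
  [[0,0,0.52],[0.09,-0.95,0],1],
  [[0,0,0],[0.09,-0.95,0],1],
  [[0,0,0],[0.09,-0.95,0],1],
])

```text
time_s: 24.8
position: [0.6135, 0.1717, 0.1297]
orientation: [-180.0, 0.0, -178.2]
contact_force: [0.8, -0.4, -0.6]
grip_width: 0.0071
grip_force: 39.4
```

servo_tool([
  [[0,0,0],[0.1,-0.95,0],1],
  [[0,0,0],[0.1,-0.95,0],1],
  [[0,0,0],[0.1,-0.95,0],1],
  [[0,0,0],[0.1,-0.95,0],1],
  [[0,0,0],[0.1,-0.95,0],1],
  [[0,0,0],[0.1,-0.95,0],1],
  [[0,0,0],[0.1,-0.95,0],1],
  [[0,0,0],[0,0,0],1],
])

```text
time_s: 25.6
position: [0.5984, -0.0326, 0.1295]
orientation: [-179.9, -0.0, -178.5]
contact_force: [0.5, 0.5, -0.5]
grip_width: 0.0071
grip_force: 39.4
```

servo_tool([
  [[0,0,0],[0.1,-0.9,0],1],
  [[0,0,0],[0.1,-0.9,0],1],
  [[0,0,0],[0.1,-0.9,0],1],
  [[0,0,0],[0,-0.45,0],1],
  [[0,0,0],[0,0,0.5],1],
  [[0,0,0],[0,0,0.5],1],
  [[0,0,0],[0,0,0.2],1],
  [[0,0,0],[0,0,0],1],
])

```text
time_s: 26.4
position: [0.5927, -0.121, 0.0922]
orientation: [180.0, -0.1, -178.1]
contact_force: [0.3, -0.4, -0.0]
grip_width: 0.0073
grip_force: 39.4
```

servo_tool([
  [[0,0,0],[0,0,0],1],
  [[0,0,0],[0,0,0],1],
])

```text
time_s: 26.6
position: [0.5934, -0.1217, 0.0934]
orientation: [-180.0, 0.1, -178.2]
contact_force: [-0.4, -1.1, 0.2]
grip_width: 0.0073
grip_force: 39.4
```

```bash
python3 - <<'E'
from h import *
print(st()); c=get_calibration('wrist'); p,d=camera('wrist'); cv2.imwrite('pics/w6.png',p); P=depthpts(c,d)
slots(P,np.array([567.7,-183.2]),1.8)
h=cv2.cvtColor(p,cv2.COLOR_BGR2HSV)
for n in('blue','green','yellow'):
    m=(cv2.inRange(h,*COL[n])>0)&(P[...,2]>.066)&(P[...,2]<.08)&(P[...,0]>.5)
    if m.sum()>50: print(cloud_rect(P,m),np.percentile(P[m][:,2],[5,50,95,99]))
E
```

```text
(np.float64(26.6), array([ 593.4, -121.7,   93.4]), array([-1.7999e+02,  6.0000e-02, -1.7817e+02]), array([-0.4, -1.1,  0.2]), 7.3)
13 -26 57 lower fin [43.8 45.8 47.5] upper [64.7 67.4 70. ] mid 56.6 world [ 539.9 -127.4]
8 -26 0 few 0 751
18 -26 -57 lower fin [-72.3 -69.3 -66.7] upper [-46.7 -42.2 -40.6] mid -55.73 world [ 543.5 -239.7]
8 26 57 lower fin [46.4 49.1 51.9] upper [62.6 66.4 67.8] mid 57.73 world [ 591.9 -124.7]
18 26 0 few 2 572
13 26 -57 lower fin [-69.7 -66.8 -64.2] upper [-49.1 -44.7 -43.1] mid -55.73 world [ 595.4 -238.1]
[ 593.3 -182.1   39.5   18.     1.7] [0.06817578 0.0727889  0.0738626  0.07424112]
[ 540.1 -128.    39.1   12.     2. ] [0.07176107 0.07289768 0.07403433 0.07447603]
[ 559.4 -162.4   85.2   32.2   50.3] [0.06739579 0.07252215 0.07417683 0.07792463]
```

View pics/w6.png

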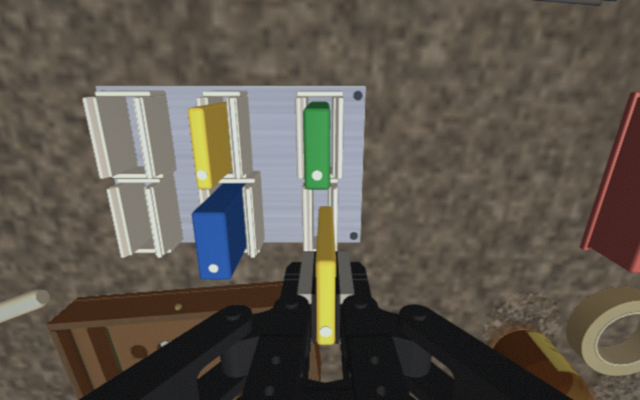

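Three plaques are home: yellow (205,145), blue (220,230) and green (317,145). The last yellow is about 4 mm left of the rear-left slot. Correcting, then inserting.

servo_tool([
  [[0,0,0],[0.04,-0.11,0],1],
  [[0,0,0],[0,0,0.3],1],
  [[0,0,0],[0,0,0],1],
  [[0,0,0],[0,0,0],1],
])

```text
time_s: 27.05
position: [0.5916, -0.1253, 0.0832]
orientation: [180.0, -0.0, -178.2]
contact_force: [0.2, 0.4, 0.6]
grip_width: 0.0073
grip_force: 39.4
```

servo_tool([
  [[0,0,0],[0,0,0.2],1],
  [[0,0,0],[0,0,0.25],1],
  [[0,0,0],[0,0,0.25],1],
  [[0,0,0],[0,0,0.25],1],
  [[0,0,0],[0,0,0.25],1],
  [[0,0,0],[0,0,0.04],1],
  [[0,0,0],[0,0,0],1],
  [[0,0,0],[0,0,0],1],
])

```text
time_s: 27.85
position: [0.5918, -0.1253, 0.0462]
orientation: [180.0, -0.0, -178.2]
contact_force: [0.0, 0.6, 0.0]
grip_width: 0.0073
grip_force: 39.5
```

servo_tool([
  [[0,0,0],[0,0,0.02],1],
  [[0,0,0],[0,0,0],-0.06],
  [[0,0,0],[0,0,0],-0.06],
  [[0,0,0],[0,0,0],-0.06],
  [[0,0,0],[0,0,-0.5],-0.06],
  [[0,0,0],[0,0,-0.9],-0.06],
  [[0,0,0],[0,0,-0.9],-0.06],
  [[0,0,0],[0,0,-0.9],-0.06],
])

```text
time_s: 28.65
position: [0.5918, -0.1254, 0.144]
orientation: [-180.0, 0.0, -178.2]
contact_force: [1.1, -0.0, -0.2]
grip_width: 0.0453
grip_force: 0.0
```

servo_tool([
  [[0,0,0],[0.4,0.9,-0.3],-0.5],
  [[0,0,0],[0.4,0.9,-0.3],-0.7],
  [[0,0,0],[0.4,0.9,-0.3],-1],
  [[0,0,0],[0.4,0.9,0],-1],
  [[0,0,0],[0.4,0.9,0],-1],
  [[0,0,0],[0.4,0.9,0],-1],
  [[0,0,0],[0.4,0.9,0],-1],
  [[0,0,0],[0.4,0.9,0],-1],
])

```text
time_s: 29.45
position: [0.4886, 0.0885, 0.17]
orientation: [180.0, 0.1, -178.2]
contact_force: [0.9, 1.0, -0.3]
grip_width: 0.0853
grip_force: 0.0
```

servo_tool([
  [[0,0,0],[0.18,0.88,0],-1],
  [[0,0,0],[0.18,0.88,0],-1],
  [[0,0,0],[0.18,0.88,0],-1],
  [[0,0,0],[0.18,0.88,0],-1],
  [[0,0,0],[0.18,0.88,0],-1],
  [[0,0,0],[0.18,0.88,0],-1],
  [[0,0,0],[0,0,0],-1],
  [[0,0,0],[0,0,0],-1],
])

```text
time_s: 30.25
position: [0.4515, 0.2451, 0.1696]
orientation: [180.0, 0.0, -178.1]
contact_force: [0.4, -0.5, -0.7]
grip_width: 0.0852
grip_force: 0.0
```

```bash
python3 - <<'E'
from h import *
print(st()); c=get_calibration('wrist'); p,d=camera('wrist'); P=depthpts(c,d); h=cv2.cvtColor(p,cv2.COLOR_BGR2HSV)
m=(cv2.inRange(h,*COL['red'])>0)&(P[...,2]>.066)&(P[...,2]<.078)
k,l,s,ce=cv2.connectedComponentsWithStats(m.astype(np.uint8))
for i in range(1,k):
    if s[i,4]>300:
        q=(P[l==i][:,:2]*1000).astype(np.float32); print(s[i],cloud_rect(P,l==i),cv2.minEnclosingCircle(q),np.median(P[l==i][:,2]))
p,d=camera('top'); np.save('top1.npy',d); cv2.imwrite('pics/top1.png',p)
E
```

```text
(np.float64(30.25), array([451.5, 245.1, 169.6]), array([ 1.7999e+02,  4.0000e-02, -1.7810e+02]), array([ 0.4, -0.5, -0.7]), 85.2)
[ 302  168   63   60 2957] [448.7 250.5  46.4  46.2 -89. ] ((448.98956298828125, 250.439453125), 23.64537811279297) 0.0720476931675596
```

servo_tool([
  [[0,0,0],[0.08,0.18,0.5],-1],
  [[0,0,0],[0,0,0.8],-1],
  [[0,0,0],[0,0,0.8],-1],
  [[0,0,0],[0,0,0.8],-1],
  [[0,0,0],[0,0,0.8],-1],
  [[0,0,0],[0,0,0.5],-1],
  [[0,0,0],[0,0,0.05],-1],
  [[0,0,0],[0,0,0],-1],
])

```text
time_s: 31.15
position: [0.4493, 0.2493, 0.0415]
orientation: [-180.0, -0.0, -178.3]
contact_force: [-0.5, 0.4, 0.8]
grip_width: 0.0852
grip_force: 0.0
```

servo_tool([
  [[0,0,0],[0,0,0],1],
  [[0,0,0],[0,0,0],1],
  [[0,0,0],[0,0,0],1],
  [[0,0,0],[0,0,0],1],
  [[0,0,0],[0,0,0],1],
], grip_force=30)

```text
time_s: 31.65
position: [0.4496, 0.2503, 0.0423]
orientation: [180.0, 0.1, -178.2]
contact_force: [-0.9, -0.7, 5.9]
grip_width: 0.0472
grip_force: 29.6
```

servo_tool([
  [[0,0,0],[0,0,-0.4],1],
  [[0,0,0],[0,0,-0.9],1],
  [[0,0,0],[0,0,-0.9],1],
  [[0,0,0],[0,0,-0.9],1],
  [[0,0,0],[-0.31,-0.9,0],1],
  [[0,0,0],[-0.32,-0.9,0],1],
  [[0,0,0],[-0.32,-0.9,0],1],
  [[0,0,0],[-0.32,-0.9,0],1],
])

```text
time_s: 32.45
position: [0.4908, 0.1424, 0.1355]
orientation: [180.0, 0.1, -178.2]
contact_force: [0.9, 0.1, -0.7]
grip_width: 0.047
grip_force: 31.1
```

servo_tool([
  [[0,0,0],[-0.32,-0.9,0],1],
  [[0,0,0],[-0.32,-0.9,0],1],
  [[0,0,0],[-0.32,-0.9,0],1],
  [[0,0,0],[-0.32,-0.9,0],1],
  [[0,0,0],[-0.32,-0.9,0],1],
  [[0,0,0],[-0.32,-0.9,0],1],
  [[0,0,0],[-0.31,-0.9,0],1],
  [[0,0,0],[0,0,0],1],
])

```text
time_s: 33.25
position: [0.5644, -0.048, 0.1353]
orientation: [-179.9, 0.1, -178.5]
contact_force: [0.3, -0.8, -0.7]
grip_width: 0.0471
grip_force: 31.2
```

servo_tool([
  [[0,0,0],[0,0,0.6],1],
  [[0,0,0],[0,0,0.6],1],
  [[0,0,0],[0,0,0],1],
  [[0,0,0],[0,0,0],1],
])

```text
time_s: 33.65
position: [0.5632, -0.0429, 0.099]
orientation: [180.0, -0.0, -178.2]
contact_force: [0.2, -0.4, -0.5]
grip_width: 0.0468
grip_force: 31.1
```

servo_tool([
  [[0,0,0],[0,-0.01,0.4],1],
  [[0,0,0],[0,0,0.4],1],
  [[0,0,0],[0,0,0.4],1],
  [[0,0,0],[0,0,0.3],1],
  [[0,0,0],[0,0,0.2],1],
  [[0,0,0],[0,0,0.15],1],
  [[0,0,0],[0,0,0],1],
  [[0,0,0],[0,0,0],1],
])

```text
time_s: 34.45
position: [0.5636, -0.0437, 0.0428]
orientation: [-180.0, 0.0, -178.2]
contact_force: [0.2, 0.3, -1.1]
grip_width: 0.0473
grip_force: 31.3
```

servo_tool([
  [[0,0,0],[0,0,0.02],1],
  [[0,0,0],[0,0,0],-0.45],
  [[0,0,0],[0,0,0],-0.45],
  [[0,0,0],[0,0,0],-0.45],
  [[0,0,0],[0,0,-0.4],-0.45],
  [[0,0,0],[0,0,-0.9],-0.45],
  [[0,0,0],[0,0,-0.9],-0.45],
  [[0,0,0],[0,0,-0.9],-0.45],
])

```text
time_s: 35.25
position: [0.5633, -0.0437, 0.1371]
orientation: [-180.0, 0.0, -178.2]
contact_force: [1.0, -0.5, -0.6]
grip_width: 0.062
grip_force: 0.0
```

servo_tool([
  [[0,0,1],[0,0,-0.45],-1],
  [[0,0,1],[0,0,-0.45],-1],
  [[0,0,1],[0,0,-0.45],-1],
  [[0,0,1],[0,0,-0.45],-1],
  [[0,0,1],[0,0,-0.45],-1],
  [[0,0,1],[0,0,-0.45],-1],
  [[0,0,1],[0,0,-0.45],-1],
  [[0,0,1],[0,0,-0.45],-1],
])

```text
time_s: 36.05
position: [0.5631, -0.0436, 0.2449]
orientation: [180.0, 0.0, 145.0]
contact_force: [0.5, -0.3, 0.3]
grip_width: 0.0857
grip_force: 0.0
```

```bash
python3 - <<'E'
from h import *
print(st()); c=get_calibration('top'); p,d=camera('top'); cv2.imwrite('pics/top2.png',p); P=depthpts(c,d); np.save('top2.npy',d)
h=cv2.cvtColor(p,cv2.COLOR_BGR2HSV)
m=(P[...,0]>.36)&(P[...,0]<.64)&(P[...,1]>-.48)&(P[...,1]<-.15)&(P[...,2]>.009)&(P[...,2]<.04)&(h[...,1]<90)&(h[...,2]>120)
m=cv2.morphologyEx(m.astype(np.uint8),cv2.MORPH_CLOSE,np.ones((3,3)))
k,l,s,ce=cv2.connectedComponentsWithStats(m)
for i in range(1,k):
    if s[i,4]>40: print(s[i],ce[i].round(),cloud_rect(P,l==i),P[l==i][:,2].max().round(3))
E
```

```text
(np.float64(36.05), array([563.1, -43.6, 244.9]), array([1.7996e+02, 2.0000e-02, 1.4496e+02]), array([ 0.5, -0.3,  0.3]), 85.7)
[435 186   7  15  44] [439. 192.] [ 601.  -255.8   45.1   20.     8.8] 0.045
[455 236  21  23 272] [466. 247.] [ 427.4 -337.7   63.3   51.5   20.5] 0.029
```

servo_tool([
  [[0,0,0.95],[-0.5,-0.9,0],-1],
  [[0,0,0.95],[-0.5,-0.9,0],-1],
  [[0,0,0.95],[-0.5,-0.9,0],-1],
  [[0,0,0.95],[-0.5,-0.9,0],-1],
  [[0,0,0.95],[-0.5,-0.9,0],-1],
  [[0,0,0.95],[-0.5,-0.9,0],-1],
  [[0,0,0.95],[-0.5,-0.9,0],-1],
  [[0,0,0.95],[-0.5,-0.9,0],-1],
])

```text
time_s: 36.9
position: [0.4753, -0.2718, 0.2437]
orientation: [180.0, 0.0, 110.2]
contact_force: [0.2, 0.2, 0.0]
grip_width: 0.0854
grip_force: 0.0
```

servo_tool([
  [[0,0,0],[-0.48,-0.72,0.4],-1],
  [[0,0,0],[-0.48,-0.72,0.5],-1],
  [[0,0,0],[-0.48,-0.72,0.5],-1],
  [[0,0,0],[0,0,0],-1],
  [[0,0,0],[0,0,0],-1],
])

```text
time_s: 37.4
position: [0.4299, -0.334, 0.2014]
orientation: [180.0, -0.0, 110.3]
contact_force: [-0.0, -0.3, -1.1]
grip_width: 0.0855
grip_force: 0.0
```

```bash
cat > timer.py <<'E'
from h import *
print(st()); c=get_calibration('wrist'); p,d=camera('wrist'); cv2.imwrite('pics/w7.png',p); P=depthpts(c,d)
m=(P[...,1]<-.27)&(P[...,2]>.012)&(P[...,2]<.028)
m=cv2.morphologyEx(m.astype(np.uint8),cv2.MORPH_CLOSE,np.ones((5,5)))
k,l,s,ce=cv2.connectedComponentsWithStats(m)
for i in range(1,k):
    if s[i,4]>400:
        print(s[i],cloud_rect(P,l==i),np.median(P[l==i][:,2]).round(4))
        q=(P[l==i][:,:2]*1000).astype(np.float32); q=q-q.mean(0)
        for a in range(-45,46,15):pass
E
python3 timer.py
```

```text
(np.float64(37.4), array([ 429.9, -334. ,  201.4]), array([ 1.8000e+02, -3.0000e-02,  1.1029e+02]), array([-0. , -0.3, -1.1]), 85.5)
[ 288  139   66   62 3722] [ 415.7 -310.6  110.9   63.3  -72.4] 0.018
[550 195  33  50 617] [ 545.  -265.5  285.9   46.9  -12.6] 0.0204
[ 572  204   68   52 1753] [ 578.7 -286.   358.5   44.5   -2.1] 0.0239
[ 515  252   27   88 1179] [ 578.4 -321.   371.    74.2  -31. ] 0.0158
[ 228  311  202   72 1336] [ 519.6 -433.5  357.2  231.4  -88.8] 0.0155
[615 350  25  41 489] [ 640.3 -338.2  504.4   45.4  -23.8] 0.0189
```

View pics/w7.png

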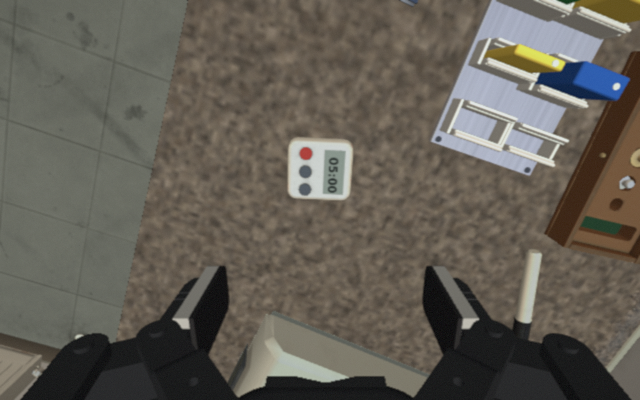

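The timer is at (320,169), nearly square to the tool. The closing of the mask added stray points, so I'll use its raw outline instead.

```bash
python3 - <<'E'
from h import *
c=get_calibration('wrist'); p=cv2.imread('pics/w7.png'); h=cv2.cvtColor(p,cv2.COLOR_BGR2HSV)
m=(h[...,1]<60)&(h[...,2]>150); m[:120]=0; m[215:]=0; m[:,:270]=0; m[:,370:]=0
ks,_=cv2.findContours(m.astype(np.uint8),cv2.RETR_EXTERNAL,cv2.CHAIN_APPROX_NONE)
k=max(ks,key=cv2.contourArea)[:,0]
for z in(.016,.018): print(cv2.boundingRect(k),rect(c,k,z))
E
```

```text
(288, 138, 65, 62) [ 423.8 -332.8   62.5   61.4   18.3]
(288, 138, 65, 62) [ 423.6 -332.3   62.1   61.    18.3]
```

servo_tool([
  [[0,0,0.37],[0.11,-0.18,0.8],-1],
  [[0,0,0],[0,0,0.9],-1],
  [[0,0,0],[0,0,0.9],-1],
  [[0,0,0],[0,0,0.9],-1],
  [[0,0,0],[0,0,0.9],-1],
  [[0,0,0],[0,0,0.7],-1],
  [[0,0,0],[0,0,0],-1],
  [[0,0,0],[0,0,0],-1],
])

```text
time_s: 38.25
position: [0.4249, -0.3321, 0.0488]
orientation: [180.0, -0.0, 108.7]
contact_force: [1.2, -0.4, -0.3]
grip_width: 0.085
grip_force: 0.0
```

```bash
python3 - <<'E'
from h import *
print(st())
c=get_calibration('wrist'); p,d=camera('wrist'); cv2.imwrite('pics/w8.png',p); h=cv2.cvtColor(p,cv2.COLOR_BGR2HSV)
m=((h[...,1]<60)&(h[...,2]>150)).astype(np.uint8)
ks,_=cv2.findContours(m,cv2.RETR_EXTERNAL,cv2.CHAIN_APPROX_NONE)
for k in ks:
    if cv2.contourArea(k)>3000: print(cv2.boundingRect(k),rect(c,k[:,0],.017))
E
```

```text
(np.float64(38.25), array([ 424.9, -332.1,   48.8]), array([ 1.7998e+02, -1.0000e-02,  1.0870e+02]), array([ 1.2, -0.4, -0.3]), 85.0)
(266, 183, 115, 104) [ 422.  -331.9   63.1   62.2  -72.4]
(517, 0, 123, 223) [ 545.8 -223.    91.5   75.1  -88.2]
```

servo_tool([
  [[0,0,0.2],[0,-0.05,0.5],-1],
  [[0,0,0],[0,0,0.5],-1],
  [[0,0,0],[0,0,0.4],-1],
  [[0,0,0],[0,0,0.17],-1],
  [[0,0,0],[0,0,0],-1],
  [[0,0,0],[0,0,0],1],
  [[0,0,0],[0,0,0],1],
  [[0,0,0],[0,0,0],1],
], grip_force=30)

```text
time_s: 39.1
position: [0.4229, -0.3333, 0.0019]
orientation: [180.0, 0.0, 107.7]
contact_force: [0.1, -0.2, 5.9]
grip_width: 0.0646
grip_force: 33.2
```

servo_tool([
  [[0,0,0],[0,0,0],1],
  [[0,0,0],[0,0,0],1],
])

```text
time_s: 39.3
position: [0.4229, -0.3333, 0.002]
orientation: [180.0, 0.0, 107.7]
contact_force: [-1.2, 0.7, 6.6]
grip_width: 0.0649
grip_force: 33.3
```

servo_tool([
  [[0,0,0],[0,0,-0.5],1],
  [[0,0,0.87],[0,0,-0.7],1],
  [[0,0,0.87],[0,0,-0.8],1],
  [[0,0,0.87],[0,0,0],1],
  [[0,0,0.86],[0,0,0],1],
  [[0,0,0],[0,0.9,0],1],
  [[0,0,0],[0,0.9,0],1],
  [[0,0,0],[0,0.9,0],1],
])

```text
time_s: 40.1
position: [0.5045, -0.3305, 0.0616]
orientation: [180.0, 0.0, 91.8]
contact_force: [-0.2, -1.2, -1.1]
grip_width: 0.0645
grip_force: 34.4
```

servo_tool([
  [[0,0,0],[-0.05,0.9,0],1],
  [[0,0,0],[-0.04,0.9,0],1],
  [[0,0,0],[0,0.45,0.3],1],
  [[0,0,0],[0,0,0.5],1],
  [[0,0,0],[0,0,0],1],
  [[0,0,0],[0,0,0],1],
])

```text
time_s: 40.7
position: [0.5687, -0.3313, 0.0361]
orientation: [-179.8, -0.1, 91.7]
contact_force: [0.5, -0.4, -0.4]
grip_width: 0.0644
grip_force: 34.4
```

```bash
python3 - <<'E'
from h import *
print(st())
c=get_calibration('wrist'); p,d=camera('wrist'); P=depthpts(c,d); cv2.imwrite('pics/w9.png',p)
m=(P[...,2]>.004)&(P[...,2]<.012)&(P[...,0]>.48)&(P[...,0]<.66)&(P[...,1]<-.1)&(P[...,1]>-.29)
k,l,s,ce=cv2.connectedComponentsWithStats(m.astype(np.uint8))
q=P[m]*1000
for x0 in(530,550,570,590,610):
    a=q[abs(q[:,0]-x0)<6]; print(x0,len(a),a[:,1].min().round(1) if len(a) else '')
print('x range',np.percentile(q[:,0],[.5,99.5]))
E
```

```text
(np.float64(40.7), array([ 568.7, -331.3,   36.1]), array([-1.7983e+02, -6.0000e-02,  9.1710e+01]), array([ 0.5, -0.4, -0.4]), 64.4)
530 2173 -270.7
550 2166 -270.0
570 1690 -269.5
590 2196 -268.9
610 2196 -268.2
x range [516.25653156 623.51957608]
```

View pics/w9.png

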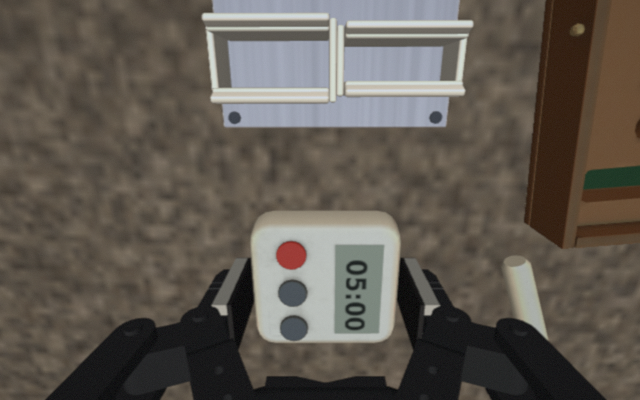

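The timer is level and square in the grip, and the rack's right end lies at y = -269 mm as expected. Shifting about 3 mm and lowering.

servo_tool([
  [[0,0,0],[0,0.1,0.2],1],
  [[0,0,0],[0,0,0.3],1],
  [[0,0,0],[0,0,0.3],1],
  [[0,0,0],[0,0,0.2],1],
  [[0,0,0],[0,0,0.1],1],
  [[0,0,0],[0,0,0],1],
  [[0,0,0],[0,0,0],1],
])

```text
time_s: 41.45
position: [0.5742, -0.3312, 0.0042]
orientation: [180.0, 0.0, 91.8]
contact_force: [0.4, 0.2, -0.4]
grip_width: 0.0646
grip_force: 34.4
```

servo_tool([
  [[0,0,0],[0,-0.06,0],1],
  [[0,0,0],[0,0,0.06],1],
  [[0,0,0],[0,0,0.01],1],
  [[0,0,0],[0,0,0],1],
  [[0,0,0],[0,0,0],-1],
  [[0,0,0],[0,0,0],-1],
  [[0,0,0],[0,0,0],-1],
  [[0,0,0],[0,0,0],-1],
])

```text
time_s: 42.25
position: [0.5724, -0.3312, 0.0022]
orientation: [180.0, 0.0, 91.8]
contact_force: [-0.1, -0.7, 0.2]
grip_width: 0.0856
grip_force: 0.0
```

servo_tool([
  [[0,0,0],[0,0,-0.4],-1],
  [[0,0,0],[0,0,-0.9],-1],
  [[0,0,0],[0,0,-0.9],-1],
  [[0,0,0],[0,0,-0.9],-1],
  [[0,0,0],[0,0,-0.9],-1],
  [[0,0,0],[0,0,-0.9],-1],
  [[0,0,0],[0,0,-0.9],-1],
  [[0,0,0],[0,0,-0.9],-1],
])

```text
time_s: 43.05
position: [0.5721, -0.3311, 0.2053]
orientation: [180.0, 0.0, 91.8]
contact_force: [-0.5, -0.2, 0.1]
grip_width: 0.0853
grip_force: 0.0
```

servo_tool([
  [[0,0,0],[-0.6,-0.3,0],-1],
  [[0,0,0],[-0.6,-0.3,0],-1],
  [[0,0,0],[-0.6,-0.3,0],-1],
  [[0,0,0],[0,0,0],-1],
  [[0,0,0],[0,0,0],-1],
])

```text
time_s: 43.55
position: [0.5469, -0.3859, 0.2037]
orientation: [180.0, -0.0, 91.7]
contact_force: [0.8, -0.4, 0.5]
grip_width: 0.0858
grip_force: 0.0
```

```bash
python3 - <<'E'
from h import *
print(st())
p,d=camera('top'); ct=get_calibration('top')
cv2.imwrite('pics/fin_top.png',cv2.resize(p[110:300,250:510],(780,570),interpolation=cv2.INTER_CUBIC))
c=get_calibration('wrist'); p,d=camera('wrist'); P=depthpts(c,d); cv2.imwrite('pics/fin_w.png',p); h=cv2.cvtColor(p,cv2.COLOR_BGR2HSV)
for n in('yellow','green','blue','red'):
    m=(cv2.inRange(h,*COL[n])>0)&(P[...,2]>.066)&(P[...,2]<.08)
    k,l,s,ce=cv2.connectedComponentsWithStats(m.astype(np.uint8))
    for i in range(1,k):
        if s[i,4]>80: print(n,s[i,4],cloud_rect(P,l==i),np.median(P[l==i][:,2]).round(4))
m=((P[...,2]>.01)&(P[...,2]<.03)&(P[...,1]<-.28)&(P[...,1]>-.4)&(P[...,0]<.63)&(P[...,0]>.5))
print('timer',cloud_rect(P,m),P[m][:,2].mean())
E
```

```text
(np.float64(43.55), array([ 546.9, -385.9,  203.7]), array([ 1.7997e+02, -1.0000e-02,  9.1740e+01]), array([ 0.8, -0.4,  0.5]), 85.8)
timer [ 571.8 -332.7   63.8   58.3    1.8] 0.01810699617831567
```

View pics/fin_top.png

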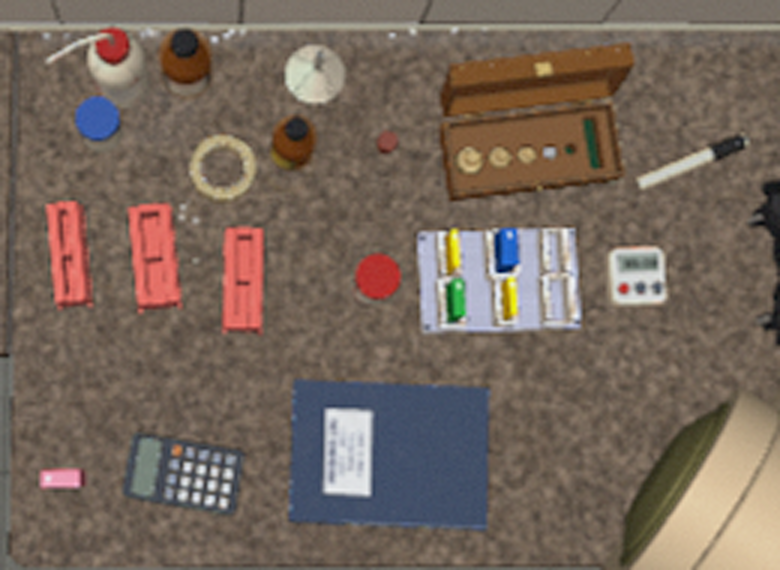

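All four plaques are racked, the jar is at the left end (377,276) and the timer at the right (638,276), square to the rack. One last height check on the plaques, then hand in.

```bash
python3 - <<'E'
from h import *
c=get_calibration('top'); p,d=camera('top'); P=depthpts(c,d); h=cv2.cvtColor(p,cv2.COLOR_BGR2HSV)
ok=[]
for n in('yellow','green','blue','red'):
    m=(cv2.inRange(h,*COL[n])>0)&(P[...,0]>.48)&(P[...,0]<.64)&(P[...,1]<0)&(P[...,1]>-.28)
    k,l,s,ce=cv2.connectedComponentsWithStats(m.astype(np.uint8))
    for i in range(1,k):
        if s[i,4]>8: z=np.percentile(P[l==i][:,2],75); ok.append(.065<z<.081); print(n,cloud_rect(P,l==i),z.round(4))
if len(ok)==5 and all(ok): print(job_done())
E
```

```text
yellow [ 602.7 -127.2   54.5   15.6  -13.6] 0.0733
yellow [ 542.7 -182.8   35.2   10.2    5.9] 0.0731
green [ 543.2 -127.5   39.9   18.1   -7.7] 0.0728
blue [ 595.1 -187.6   39.    33.4   -6.5] 0.0744
red [570.7 -49.5  59.1  44.4 -43.9] 0.0737
the job is handed in; nothing more can be done
None
```

I handed the job in with all four plaques present (two yellow, one green, one blue) home in matching slots, then the red-lidded jar just off the rack's left end and the timer flat and square off its right end, each with about a 3 cm gap; the bystanders look unmoved.

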